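# Select the lamp on the tester and press test

## Task

On the lamp tester, push the black selector arm round with a fingertip until it points straight at the socket that holds the lamp. Then press the round test button fully down and let it come back up, leaving the arm pointing at the lamp. Do not press the button before the arm points at the lamp, leave the lamp seated in its socket, and do not disturb the solder spool, the mug or the screwdriver.

Things in the scene. Friction and masses are not known exactly. Their poses are not given: they have to be found in the camera images.
- tester: Grey steel lamp tester, a flat box 300 (x) by 310 (y) by 60 mm high, fixed to the bench. Origin: centre of its underside; x points from the test button across the panel to the middle of the arc of sockets; z up. On the flat top panel, 60 mm above the bench: the selector arm in the middle, the test button near the -x edge, four lamp sockets on an arc on the +x side.
- selector (a joint): Angle of the selector arm about the vertical axis, rad; 0 = arm along the tester's +x, positive = counter-clockwise seen from above; stops at -1.75 and +1.75. It turns smoothly without click positions, friction 0.12 N m (about 2 N at 60 mm from the axis), and stays where it is left.
- selector_axis (a point): Point on the selector's vertical turning axis, at the middle of the tester in x and y, 29 mm above the panel (half the height of the arm). Turns with the arm: its x axis points along the arm to the tip, z up. The hub here is 40 mm across (a 48 mm collar below), 48 mm high.
- selector_tip (a point): Pointed tip of the selector arm, 87 mm from the axis, 29 mm above the panel. The arm is a straight black bar from the hub to this tip, 14 mm wide, 30 mm tall, its underside 14 mm and its top 44 mm above the panel; it has upright flat sides to push on and no tail on the other side of the hub.
- test_button_top (a point): Middle of the top face of the round black test button (32 mm across, pointing up, in a steel housing), 105 mm from the selector's axis on the tester's -x side. It goes down as the button is pressed.
- test_button (a joint): Travel of the test button, m: 0 = up, 0.006 = fully down. A spring brings it back; fully down takes 5 N.
- lamp: White LED lamp, globe 38 mm across, 52 mm high in all, about 35 g, standing loose in one of four alike white ring sockets (fixed, 40 mm across, 14 mm high); the other three are empty. The sockets, each with a short painted line, lie 125 mm from the selector's axis, at -80, -30, 30 and 80 degrees from the tester's x (positive to +y). Origin: centre of its foot, on the panel.
- solder_spool: Loose solder spool, 48 mm across, 36 mm high, standing on the tester's panel in the corner on the +y side of the button (about 105 mm from it). Origin: centre of its underside.
- mug: Loose white mug, 80 mm across, 90 mm high, on the bench on the +y side of the tester. Origin: centre of its underside.
- screwdriver: Loose screwdriver lying on the bench on the -y side of the tester, lying along the tester's x within about 20 degrees. Origin: on its long axis, at bench height.
Mind the look-alikes: they are no part of the job. What is shaped like the lamp but yellow is not meant.

How it is judged (in metres and radians):
On the way, in this order (a step that is already met when the one before it is completed fails the run):
1. the selector arm points at the lamp and has come to rest (y of lamp in the frame of selector_axis between -0.012 and 0.012 m and x of lamp in the frame of selector_axis above 0.05 m and velocity of joint selector between -0.05 and 0.05 rad/s), for 0.3 s.
2. the test button is pressed fully down (value of joint test_button above 0.0045 m), for 0.05 s.
At the end, for the whole second after the job is handed in: The line of the selector arm passes within 12 mm of the lamp's axis (about 5.5 degrees), on the lamp's side, and the arm is at rest; the button has been pressed (over 4.5 mm) and is up again (under 1.5 mm); the lamp stands upright in its socket, within 6 mm of where it was (all of step 1 and value of joint test_button below 0.0015 m and distance of lamp from where it was at the start of the episode below 0.006 m and angle between lamp's own z axis and vertical below 0.2 rad); the robot touches nothing.
It fails at once if the test button is pressed while the arm does not point at the lamp (more than 16 mm off its axis) (value of joint test_button above 0.003 m and not (y of lamp in the frame of selector_axis between -0.016 and 0.016 m and x of lamp in the frame of selector_axis above 0.05 m)).
It fails at once if the lamp is lifted or pulled out of its socket (moved over 10 mm) (distance of lamp from where it was at the start of the episode above 0.01 m).
It fails at once if the spool, mug or screwdriver is lifted, carried or knocked (moved over 25 mm) (distance of any of solder_spool, mug, screwdriver from where it was at the start of the episode above 0.025 m).
It also fails if it takes over 48 s, if anything falls off the work surface, if the arm or the gripper's body presses on something with over 40 N, if the wrist force passes 120 N, or if a joint passes its speed limit or range.

## Robot

A 6-joint arm with a two-finger parallel gripper is mounted at the origin on the work surface. World frame = base frame: x ahead of the robot, y to its left, z up, the work surface at z = 0. Lengths are in mm, angles in degrees, forces in N, time in s.
With the tool pointing down it reaches from about 350 to 850 mm from the base axis. Payload 8.1 kg.
Tool frame: the origin (TCP) lies on the centre line of the jaws, within the pads' length; the fingertips stand 19 mm ahead of it and the grasp point (between the pads) is the TCP (r.tip_reach is the z of the fingertips in the tool frame, in mm); z points along the fingers, y is the line along which they close (so a half turn about z gives the same grasp; the last joint's range is limited). The gripper opens to 85 mm and grips with 20 to 120 N. Pads are 22 mm wide; open, the fingers measure 114 mm over their backs; the gripper's body (76 mm by 85 mm) begins 54 mm behind the grasp point. The pads swing forward as they close: fully open they stand 13 mm farther back than shut.
Start: joints at [63.919, 7.471, 85.268, -0, 87.261, -4.893], TCP at [216.836, 559.453, 250.292] pointing down, gripper open.
Joint ranges: [-169.43, 169.43], [-51.17, 129.36], [1.28, 143.12], [-76.62, 256.62], [0, 156.53], [-152.29, 152.29]. Speed limits (degrees/s): [136.94, 136.94, 159.86, 180, 180, 180].

## Interface

Orientations are given as [roll, pitch, yaw] about the fixed x, y, z axes, in that order (R = Rz(yaw) Ry(pitch) Rx(roll)).
In Python, from bench import r gives the robot as it stands. The module is installed in compiled form; this text tells all that it offers.
- The arm moves only by the shell command python3 -m handwheel 'ROWS' [FORCE]. ROWS is JSON, a list of rows, each a list of 7 numbers: the shift along the tool's x, y, z in m, then the turn, a rotation vector about the tool's x, y, z in degrees, then the finger opening in m, from 0 to 0.0854. In form: [[tx, ty, tz, ax, ay, az, claw], ...]. A call has 1 to 8 rows; each row shifts and turns the commanded pose from where the row before left it, along the tool's axes as they then stand; what a row does not reach is not made up. A row lasts 1/12 s, in which the tool goes at most 41.7 mm and 7.16 degrees, less where a joint would pass 70% of its speed; a pose out of reach is approached as far as the arm can. A call with a gripper value outside its range is refused whole. The fingers move at their own pace and stop on an object; FORCE is the grip in N (left out, the last holds). Time passes only in rows, so rows that do not move let the fingers close. It gives the time, the measured TCP pose, the force, the opening and the grip force at its end, in the units of the state.
- r.sense(): the state, without advancing time (a new reading comes with each control period).
- r.snapshot(name): name is "scene" or "top" or "wrist"; returns (picture, depth): 480x640x3 uint8, blue, green, red; 480x640 float32, mm along the optical axis (not along the pixel's ray), 0 where there is no reading.
- r.calibration(name): a dict with "vfov" (degrees; the focal length in pixels is half the picture's height over the tangent of half this angle, whatever the lens; pixels are square), "cx", "cy" (the principal point, pixels), "rvec" (rotation vector, rad) and "tvec" (3), from world to camera coordinates, as OpenCV has them; the wrist camera has in their place "tool_from_camera" (4x4, takes a point from camera to tool coordinates, whose origin is the TCP and whose axes are the flange's). Camera axes: x right, y down, z forward; pixel columns grow to the right and rows downward; lengths in mm; the calibration is good to about 2 mm. A picture is of the moment at which its call begins: read the wrist's pose just before it. calibration takes no time and is no camera call.
- r.hand_in(): hands the job in; it is judged then, once.
The state is a dict: "time": time; "joint_pos": joint angles; "qd": joint speeds; "joint_efforts": joint torques, N m; "tool_pos": TCP position; "tcp_rot": TCP orientation; "ft_force": force on the tool from outside, world axes, zero at the start; "wrist_torque": the same for the moment, N m; "finger_gap": finger opening in mm; "grip_force": force on a finger pad.
Only numpy, scipy, OpenCV 4.12 (cv2) and the standard library are available. Lean on these libraries where they do the work, as an engineer would, in place of code of your own. Each camera call takes 0.05 s, during which the arm holds its last target. There are 200 camera calls.

## Working session

There is one attempt and no reset: what is moved stays moved. The work goes in short steps, Python scripts to look and compute and a shell command to move; the robot and the scene stay as the last step left them, time stands still between calls to the robot, and variables do not carry over. Pictures are saved under pics/ and viewed, at most 10 in all, crops included, and the job is handed in when it is done.

```bash
mkdir -p pics; python3 - <<'E'
from bench import r
import cv2,numpy as np
s=r.sense();print(s['time'],s['tool_pos'],s['tcp_rot'],s['finger_gap'])
for n in('top','scene'):
    p,d=r.snapshot(n);cv2.imwrite(f'pics/{n}0.png',p);np.save(f'pics/{n}0.npy',d);print(n,r.calibration(n))
E
```

```text
0.0 [216.61652615 558.97695089 249.22507517] [-1.79893648e+02 -9.10891047e-03  1.58811177e+02] 85.47742349226729
top {'vfov': 45.356861485821824, 'cx': 327.2316800999817, 'cy': 234.39624388062416, 'rvec': array([ 2.13392081, -2.16808261,  0.13257919]), 'tvec': array([  65.94258931,  636.09285887, 1159.26105812])}
scene {'vfov': 52.015999151700086, 'cx': 317.14902598105954, 'cy': 243.74679692807544, 'rvec': array([ 2.00021861,  0.88400077, -0.47763328]), 'tvec': array([-469.15647597, -179.36398434, 1315.58474577])}
```

View pics/top0.png

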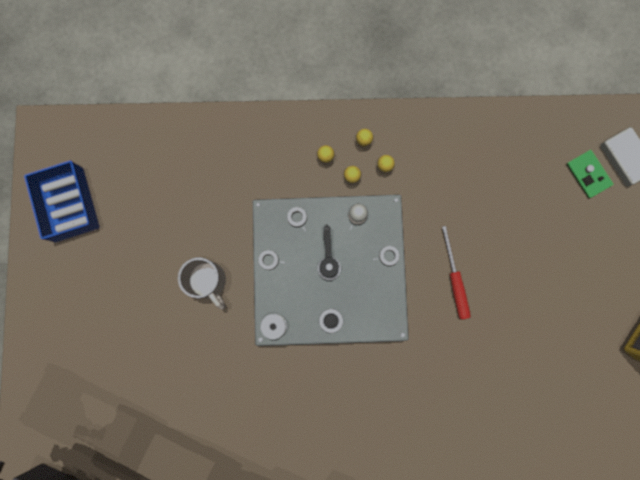

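View pics/scene0.png

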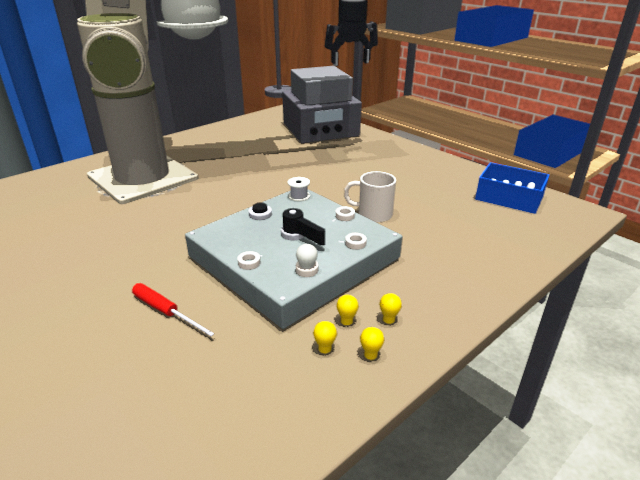

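In the top view (up is world +x, left is +y), the white lamp is at (358,213), in the -30° socket. The arm's hub is at (329,268) and its tip at (327,228). The button is at (331,321), the spool (273,327), the mug (200,280) and the screwdriver (456,275). Lamp-shaped candidates are the white one at (358,213) and the yellow ones at (326,154), (365,137), (352,174) and (386,163). The white one fits, because it is white and stands in a socket. Next I measure and confirm in an enlarged crop.

```bash
cat > h.py <<'E'
import cv2,numpy as np
from bench import r
def ray(n,px,z):
    c=r.calibration(n);f=240/np.tan(np.radians(c['vfov']/2));R=cv2.Rodrigues(c['rvec'])[0]
    o=-R.T@c['tvec'];d=R.T@np.array([(px[0]-c['cx'])/f,(px[1]-c['cy'])/f,1]);return o+d*(z-o[2])/d[2]
def blobs(m,lo,hi):
    k,l,s,c=cv2.connectedComponentsWithStats(m.astype(np.uint8))
    return [(c[i].round(1),s[i].tolist()) for i in range(1,k) if lo<s[i,4]<hi]
def loc(p):  # outer ring contours (bright, on panel) and dark arm in top view
    hsv=cv2.cvtColor(p,cv2.COLOR_BGR2HSV);roi=np.zeros(p.shape[:2],bool);roi[196:345,255:406]=1
    return hsv,roi
E
python3 - <<'E'
from h import *
p=cv2.imread('pics/top0.png');hsv,roi=loc(p);g=hsv[...,2].astype(int)
cv2.imwrite('pics/crop0.png',cv2.resize(p[190:350,245:415],None,fx=3.5,fy=3.5,interpolation=cv2.INTER_CUBIC))
d=np.load('pics/top0.npy')
for b in blobs(roi&(g<60),30,3000):print('dark',b,ray('top',b[0],104)[:2].round(1))
for b in blobs(roi&(hsv[...,1]<40)&(g>165),30,3000):print('bright',b,ray('top',b[0],74)[:2].round(1))
print('corners',[ray('top',q,60)[:2].round(0) for q in((253,199),(400,196),(406,341),(257,345))])
for nm,q,z in(('hub',(329,268),108),('tip',(327,228),104),('lamp',(358,213),95),('btn',(331,321),80)):
    c=r.calibration('top');R=cv2.Rodrigues(c['rvec'])[0];f=240/np.tan(np.radians(c['vfov']/2));D=d[q[1],q[0]]
    print(nm,ray('top',q,z).round(1),'depth pt',(R.T@(np.array([(q[0]-c['cx'])/f*D,(q[1]-c['cy'])/f*D,D])-c['tvec'])).round(1))
E
```

```text
bright (array([358.2, 210.6]), [354, 206, 10, 10, 70]) [680.8  -8.4]
bright (array([296.3, 216.2]), [288, 208, 17, 17, 90]) [671.4 118.3]
bright (array([389.3, 255. ]), [381, 247, 17, 17, 87]) [588.7 -69.2]
bright (array([267.5, 259.3]), [259, 251, 18, 17, 86]) [584.  177.3]
bright (array([330.7, 320.3]), [320, 310, 22, 22, 112]) [459.9  51.4]
bright (array([272.4, 325.9]), [261, 315, 23, 23, 350]) [450.6 167.8]
corners [array([711., 209.]), array([713., -96.]), array([416., -99.]), array([413., 200.])]
hub [561.9  53.  108. ] depth pt [561.9  53.  108.1]
tip [641.7  55.7 104. ] depth pt [641.8  55.7 103.3]
lamp [672.4  -6.9  95. ] depth pt [669.6  -6.  111.5]
btn [458.6  50.8  80. ] depth pt [458.7  50.8  82.6]
```

View pics/crop0.png

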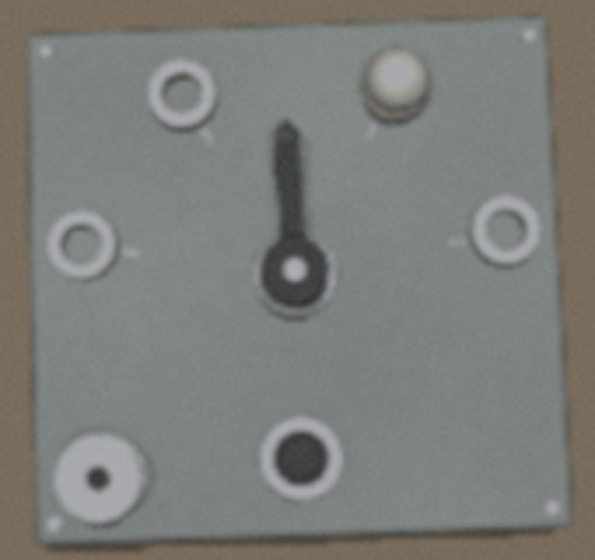

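The crop confirms the white lamp seated in the lower-right ring socket at crop (397,80), with the arm pointing between the two front sockets. The fitted frame has its axis at about (564.6, 53.6) and yaw of 1.1°. The button predicted from it is (459.6, 51.6) against (459.9, 51.4) measured. The ±80° sockets are 246.5 mm apart against 246.2 expected, so this agrees. I will push with the back of the closed fingers.

```bash
python3 -m handwheel '[[0,0,0,0,0,3.85,0],[0,0,0,0,0,3.85,0],[-0.036,-0.0133,0,0,0,0,0],[-0.036,-0.0133,0,0,0,0,0],[-0.036,-0.0133,0,0,0,0,0],[-0.036,-0.0133,0,0,0,0,0],[-0.036,-0.0133,0,0,0,0,0],[-0.036,-0.0133,0,0,0,0,0]]' 20; python3 -m handwheel '[[-0.036,-0.0133,0,0,0,0,0],[-0.036,-0.0133,0,0,0,0,0],[-0.036,-0.0133,0,0,0,0,0],[-0.036,-0.0133,0,0,0,0,0],[-0.036,-0.0133,0,0,0,0,0],[-0.036,-0.0133,0,0,0,0,0],[-0.036,-0.0133,0,0,0,0,0],[-0.036,-0.0133,0,0,0,0,0]]'; python3 -c "
from bench import r;print(r.tip_reach,r.sense()['ft_force'],r.sense()['tcp_rot'])"
```

```text
time: 0.77
tool_pos: [368.0, 383.6, 249.9]
tcp_rot: [-180.0, -0.0, 151.1]
ft_force: [1.3, -0.1, -0.1]
finger_gap: 0.2
grip_force: 0.0
time: 1.43
tool_pos: [568.9, 151.2, 249.9]
tcp_rot: [-180.0, -0.0, 151.1]
ft_force: [0.2, 1.3, 0.5]
finger_gap: 0.1
grip_force: 0.0
19.0 [0.22938554 1.3184786  0.49626099] [-1.79981279e+02 -3.06965407e-02  1.51107173e+02]
```

```bash
python3 -m handwheel '[[0,0,0,0,0,0,0],[0,0,0,0,0,0,0],[0,0,0,0,0,0,0],[0,0,0,0,0,0,0]]'; python3 - <<'E'
from h import *
print(r.calibration('wrist'))
p,d=r.snapshot('wrist');cv2.imwrite('pics/w1.png',p)
E
```

```text
time: 1.77
tool_pos: [567.5, 153.7, 250.0]
tcp_rot: [-180.0, -0.0, 151.2]
ft_force: [0.2, 0.5, -0.0]
finger_gap: -0.3
grip_force: 0.0
{'vfov': 60.166791181358896, 'cx': 326.790927674973, 'cy': 239.7178082274693, 'tool_from_camera': array([[-1.21235742e-04, -9.58165018e-01, -2.86216322e-01,
         7.15179627e+01],
       [ 9.99998466e-01,  3.83990615e-04, -1.70906371e-03,
        -6.11874209e-01],
       [ 1.74746944e-03, -2.86216091e-01,  9.58163502e-01,
        -1.23396455e+02],
       [ 0.00000000e+00,  0.00000000e+00,  0.00000000e+00,
         1.00000000e+00]])}
```

View pics/w1.png

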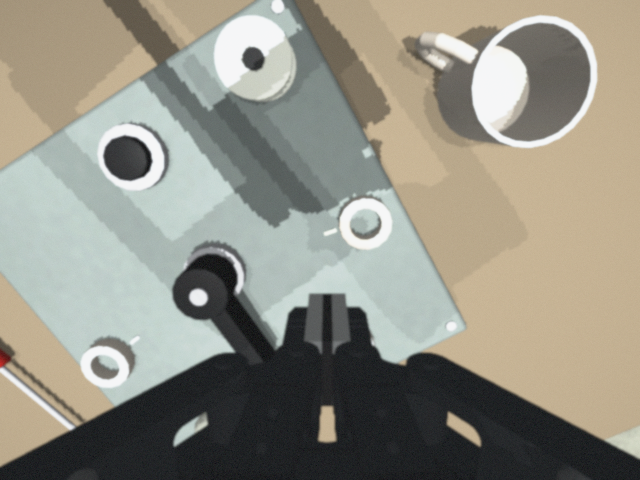

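The wrist view shows the closed fingertips at (327,300), the arm's hub at (200,295), the button (128,158), the spool (253,58) and the mug (530,85). All are clear.

```bash
python3 -m handwheel '[[-0.0363,-0.0135,0,0,0,0,0],[-0.0363,-0.0135,0,0,0,0,0],[0,0,0,0,0,0,0],[0,0,0,0,0,0,0],[0,0,0,0,0,0,0]]'
```

```text
time: 2.23
tool_pos: [618.2, 95.2, 250.2]
tcp_rot: [180.0, -0.0, 151.2]
ft_force: [-0.6, -0.7, -0.2]
finger_gap: -0.3
grip_force: 0.0
```

```bash
python3 -m handwheel '[[0,0,0.03,0,0,0,0],[0,0,0.03,0,0,0,0],[0,0,0.03,0,0,0,0],[0,0,0.03,0,0,0,0],[0,0,0.015,0,0,0,0],[0,0,0.01,0,0,0,0],[0,0,0,0,0,0,0],[0,0,0,0,0,0,0]]'; python3 - <<'E'
from h import *
p,d=r.snapshot('wrist');q,d2=r.snapshot('scene');cv2.imwrite('pics/w2.png',np.hstack([cv2.resize(p,(400,300)),cv2.resize(q[150:300,180:430],(400,240))[:240].copy() if 0 else cv2.resize(q[130:310,180:420],(400,300))]))
E
```

```text
time: 2.9
tool_pos: [618.6, 95.2, 106.0]
tcp_rot: [180.0, 0.0, 151.2]
ft_force: [0.1, -0.2, -0.1]
finger_gap: -0.0
grip_force: 0.0
```

View pics/w2.png

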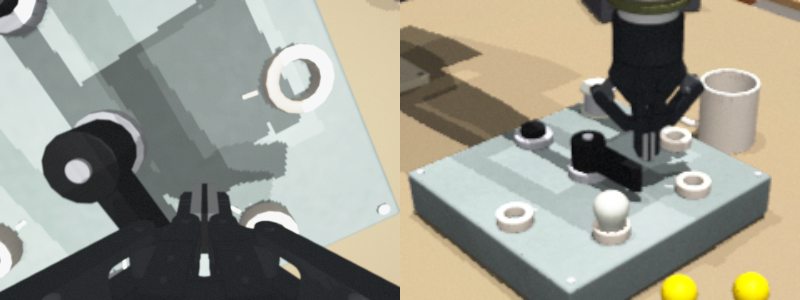

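The fingertips are low and on the +y side of the arm, and clear of it (left part, fingers at (205,205), bar at (145,210)). Pushing now in -y, stopping short of the target first.

```bash
python3 -m handwheel '[[-0.0025,-0.0045,0,0,0,0,0],[-0.0025,-0.0045,0,0,0,0,0],[-0.0025,-0.0045,0,0,0,0,0],[-0.0025,-0.0045,0,0,0,0,0],[-0.0025,-0.0045,0,0,0,0,0],[-0.0025,-0.0045,0,0,0,0,0],[-0.0025,-0.0045,0,0,0,0,0],[-0.0025,-0.0045,0,0,0,0,0]]';python3 -m handwheel '[[0,0,0,0,0,0,0],[0,0,0,0,0,0,0]]'; cat >> h.py <<'E'
def armangle(tag):
    # points of the black bar's top face (z~104) from the top and scene depth, not robot: height band
    from math import degrees
    A=np.array([564.6,53.6])
    for n in('top','scene'):
        p,d=r.snapshot(n);c=r.calibration(n);f=240/np.tan(np.radians(c['vfov']/2));R=cv2.Rodrigues(c['rvec'])[0]
        v,u=np.mgrid[:480,:640];P=np.stack([(u-c['cx'])/f*d,(v-c['cy'])/f*d,d],-1)-c['tvec'];P=P@R
        q=P[...,:2]-A;rad=np.hypot(q[...,0],q[...,1]);ang=np.degrees(np.arctan2(q[...,1],q[...,0]))
        m=(d>0)&(abs(P[...,2]-104)<4)&(rad>28)&(rad<90)&(p.max(-1)<90)&(abs(ang+10)<60)
        cv2.imwrite(f'pics/{tag}_{n}.png',p)
        if m.sum()>5:
            vx,vy,x0,y0=cv2.fitLine(q[m].astype(np.float32),cv2.DIST_HUBER,0,.01,.01).ravel()
            print(n,m.sum(),'mean ang',ang[m].mean().round(1),'rad',rad[m].min().round(0),rad[m].max().round(0),'line ang',round(degrees(np.arctan(vy/vx)),1))
        else: print(n,m.sum())
E
python3 -c "
from h import *
armangle('a1')"
```

```text
time: 3.67
tool_pos: [618.6, 52.6, 105.3]
tcp_rot: [-180.0, -0.0, 151.1]
ft_force: [-0.3, 3.0, 2.0]
finger_gap: -0.1
grip_force: 1.4
time: 3.83
tool_pos: [618.3, 52.3, 104.8]
tcp_rot: [-179.9, -0.0, 151.1]
ft_force: [-0.7, -0.1, 0.5]
finger_gap: -0.2
grip_force: 0.0
top 17 mean ang -31.5 rad 28.0 38.0 line ang -86.9
scene 183 mean ang -20.1 rad 28.0 87.0 line ang -27.1
```

```bash
python3 - <<'E'
import h,numpy as np,cv2
class F:
    calibration=staticmethod(h.r.calibration)
    snapshot=staticmethod(lambda n:(cv2.imread(f'pics/{n}0.png'),np.load(f'pics/{n}0.npy')))
h.r=F;h.armangle('x')
E
python3 -c "
import cv2
q=cv2.imread('pics/a1_scene.png');cv2.imwrite('pics/a1c.png',cv2.resize(q[170:300,180:410],None,fx=3.4,fy=3.4,interpolation=cv2.INTER_CUBIC))"
```

```text
top 164 mean ang 2.5 rad 28.0 83.0 line ang 2.9
scene 127 mean ang 0.3 rad 28.0 89.0 line ang 3.6
```

View pics/a1c.png

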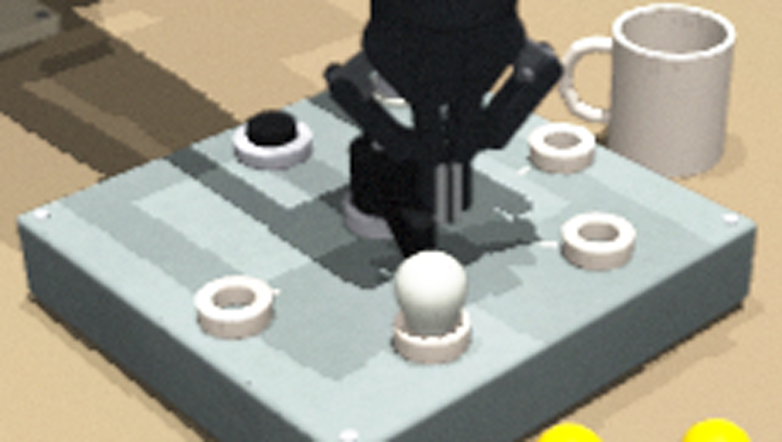

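The crop shows the fingers (450,190) against the bar, with the bar's visible end at about (405,255) near its lower edge, roughly toward the lamp. I'll ray-cast that, then step back for a clean top view.

```bash
python3 - <<'E'
from h import *
for c in((398,257),(405,257),(412,255)):
    w=ray('scene',(180+c[0]/3.4,170+c[1]/3.4),74)[:2]-[564.6,53.6];print(c,np.hypot(*w).round(1),np.degrees(np.arctan2(w[1],w[0])).round(1))
E
python3 -m handwheel '[[0.005,0.01,0,0,0,0,0],[0,0,-0.03,0,0,0,0],[0,0,-0.03,0,0,0,0],[0,0,-0.03,0,0,0,0],[0.03,0,-0.02,0,0,0,0],[0.035,0,-0.02,0,0,0,0],[0.035,0,0,0,0,0,0],[0.035,0,0,0,0,0,0]]'
python3 -m handwheel '[[0.035,0,0,0,0,0,0],[0.035,0,0,0,0,0,0],[0.035,0,0,0,0,0,0],[0,0,0,0,0,0,0],[0,0,0,0,0,0,0]]'
python3 -c "
from h import *
armangle('a2')"
```

```text
(398, 257) 67.9 -31.9
(405, 257) 68.6 -28.8
(412, 255) 67.7 -25.4
time: 4.6
tool_pos: [500.6, 130.8, 237.1]
tcp_rot: [179.9, 0.1, 151.1]
ft_force: [0.1, 0.2, 0.8]
finger_gap: 0.1
grip_force: 0.0
time: 5.02
tool_pos: [407.9, 181.6, 235.5]
tcp_rot: [180.0, 0.0, 151.3]
ft_force: [0.7, -1.2, -0.3]
finger_gap: 0.1
grip_force: 0.0
top 179 mean ang -26.0 rad 28.0 85.0 line ang -24.7
scene 132 mean ang -24.5 rad 28.0 89.0 line ang -25.9
```

```bash
python3 -m handwheel '[[-0.034,0,0,0,0,0,0],[-0.034,0,0,0,0,0,0],[-0.034,0,0,0,0,0,0],[-0.034,0,0,0,0,0,0],[-0.034,0,0,0,0,0,0],[-0.034,0,0,0,0,0,0],[-0.034,0.002,0,0,0,0,0],[0,0,0,0,0,0,0]]'
python3 -m handwheel '[[0,0,0,0,0,0,0],[0,0,0,0,0,0,0],[0,0,0,0,0,0,0]]'
```

```text
time: 5.78
tool_pos: [622.6, 62.4, 232.1]
tcp_rot: [-179.9, -0.1, 150.8]
ft_force: [0.4, 0.5, -0.5]
finger_gap: -0.4
grip_force: 0.0
time: 6.03
tool_pos: [618.2, 67.0, 235.3]
tcp_rot: [-180.0, -0.0, 151.1]
ft_force: [-0.1, -0.5, 0.9]
finger_gap: -0.2
grip_force: 0.0
```

```bash
python3 -m handwheel '[[0,0,0.03,0,0,0,0],[0,0,0.03,0,0,0,0],[0,0,0.03,0,0,0,0],[0,0,0.025,0,0,0,0],[0,0,0.0105,0,0,0,0],[0,0,0.005,0,0,0,0],[0,0,0,0,0,0,0],[0,0,0,0,0,0,0]]'
python3 -m handwheel '[[-0.0012,-0.002,0,0,0,0,0],[-0.0012,-0.002,0,0,0,0,0],[-0.0012,-0.002,0,0,0,0,0],[-0.0012,-0.002,0,0,0,0,0],[-0.0012,-0.002,0,0,0,0,0],[-0.0012,-0.002,0,0,0,0,0],[-0.0012,-0.002,0,0,0,0,0],[-0.0012,-0.002,0,0,0,0,0]]'
python3 -m handwheel '[[0,0,0,0,0,0,0],[0,0,0,0,0,0,0],[0,0,0,0,0,0,0]]'
```

```text
time: 6.7
tool_pos: [619.5, 67.2, 106.8]
tcp_rot: [179.9, 0.1, 151.1]
ft_force: [0.9, 0.1, 0.3]
finger_gap: 0.1
grip_force: 0.0
time: 7.37
tool_pos: [619.1, 48.4, 104.7]
tcp_rot: [180.0, -0.0, 151.1]
ft_force: [0.7, 3.6, -0.6]
finger_gap: 0.1
grip_force: 1.2
time: 7.62
tool_pos: [619.1, 48.2, 104.7]
tcp_rot: [-180.0, 0.0, 151.1]
ft_force: [-0.3, 0.7, -0.0]
finger_gap: -0.4
grip_force: 0.0
```

Same retreat, then look again.

```bash
python3 -m handwheel '[[0.005,0.01,0,0,0,0,0],[0,0,-0.03,0,0,0,0],[0,0,-0.03,0,0,0,0],[0,0,-0.03,0,0,0,0],[0.03,0,-0.02,0,0,0,0],[0.035,0,-0.02,0,0,0,0],[0.035,0,0,0,0,0,0],[0.035,0,0,0,0,0,0]]'
python3 -m handwheel '[[0.035,0,0,0,0,0,0],[0.035,0,0,0,0,0,0],[0.035,0,0,0,0,0,0],[0,0,0,0,0,0,0],[0,0,0,0,0,0,0],[0,0,0,0,0,0,0]]'
python3 -c "
from h import *
armangle('a3')
p=cv2.imread('pics/a3_top.png');cv2.imwrite('pics/a3c.png',cv2.resize(p[190:350,245:415],None,fx=3.5,fy=3.5,interpolation=cv2.INTER_CUBIC))"
```

```text
time: 8.28
tool_pos: [501.2, 125.9, 236.8]
tcp_rot: [179.9, 0.2, 151.1]
ft_force: [-0.5, 0.1, -0.5]
finger_gap: -0.3
grip_force: 0.0
time: 8.78
tool_pos: [409.7, 175.9, 235.2]
tcp_rot: [180.0, 0.1, 151.2]
ft_force: [0.3, 0.8, 0.6]
finger_gap: 0.3
grip_force: 0.0
top 179 mean ang -28.7 rad 28.0 84.0 line ang -27.1
scene 137 mean ang -27.1 rad 28.0 88.0 line ang -28.2
```

View pics/a3c.png

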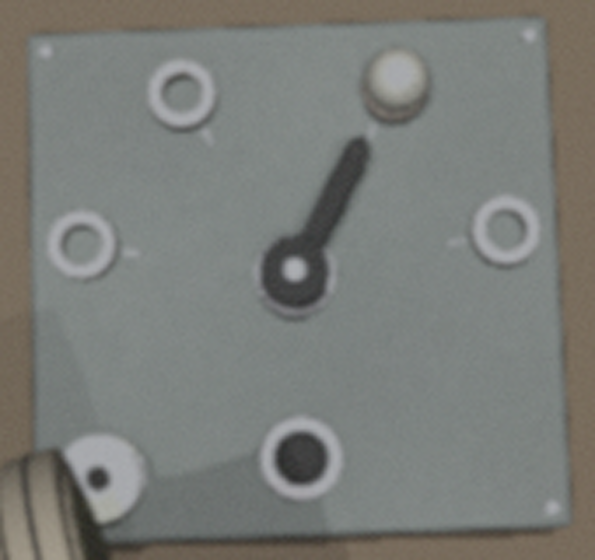

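The crop shows the arm from the hub (295,270) to the tip (358,145), pointing at the lamp (397,80). Measured angle is about -28° against -28.9° wanted. Lamp, spool and button have not moved. Next I move over the button.

```bash
python3 -m handwheel '[[-0.026,-0.0212,0,0,0,0,0],[-0.026,-0.0212,0,0,0,0,0],[-0.026,-0.0212,0,0,0,0,0],[-0.026,-0.0212,0,0,0,0,0],[0,0,0,0,0,0,0],[0,0,0,0,0,0,0],[0,0,0,0,0,0,0]]'
```

```text
time: 9.47
tool_pos: [459.8, 50.5, 234.5]
tcp_rot: [-180.0, -0.1, 151.0]
ft_force: [0.2, -0.0, -0.5]
finger_gap: -0.1
grip_force: 0.0
```

```bash
python3 -m handwheel '[[0,0,0.03,0,0,0,0],[0,0,0.03,0,0,0,0],[0,0,0.03,0,0,0,0],[0,0,0.025,0,0,0,0],[0,0,0.0105,0,0,0,0],[0,0,0,0,0,0,0],[0,0,0,0,0,0,0],[0,0,0,0,0,0,0]]'
python3 -m handwheel '[[0,0,0.002,0,0,0,0],[0,0,0.002,0,0,0,0],[0,0,0.002,0,0,0,0],[0,0,0.002,0,0,0,0],[0,0,0,0,0,0,0],[0,0,0,0,0,0,0]]'
```

```text
time: 10.13
tool_pos: [460.9, 51.3, 111.2]
tcp_rot: [179.9, 0.1, 151.1]
ft_force: [0.5, -0.4, 0.1]
finger_gap: -0.2
grip_force: 0.0
time: 10.63
tool_pos: [459.5, 50.9, 101.2]
tcp_rot: [-180.0, -0.0, 151.1]
ft_force: [-0.4, 0.6, -0.4]
finger_gap: -0.3
grip_force: 0.0
```

```bash
python3 -m handwheel '[[0,0,0.002,0,0,0,0],[0,0,0.002,0,0,0,0],[0,0,0,0,0,0,0],[0,0,0,0,0,0,0]]';python3 -m handwheel '[[0,0,0.001,0,0,0,0],[0,0,0.001,0,0,0,0],[0,0,0,0,0,0,0],[0,0,0,0,0,0,0],[0,0,0,0,0,0,0]]'
```

```text
time: 10.97
tool_pos: [459.7, 50.9, 97.5]
tcp_rot: [180.0, 0.0, 151.1]
ft_force: [-1.5, -0.5, 3.1]
finger_gap: 0.0
grip_force: 1.7
time: 11.38
tool_pos: [459.7, 50.9, 95.5]
tcp_rot: [180.0, 0.0, 151.1]
ft_force: [0.0, -0.8, 5.4]
finger_gap: 0.2
grip_force: 2.3
```

```bash
python3 -m handwheel '[[0,0,0.001,0,0,0,0],[0,0,0,0,0,0,0],[0,0,0,0,0,0,0]]';python3 -m handwheel '[[0,0,0.001,0,0,0,0],[0,0,0,0,0,0,0],[0,0,0,0,0,0,0]]'
```

```text
time: 11.63
tool_pos: [459.8, 50.9, 95.0]
tcp_rot: [180.0, 0.0, 151.1]
ft_force: [-3.1, -0.9, 9.8]
finger_gap: 0.1
grip_force: 5.1
time: 11.88
tool_pos: [459.9, 50.9, 94.8]
tcp_rot: [180.0, 0.0, 151.1]
ft_force: [-7.1, -0.9, 19.1]
finger_gap: 0.1
grip_force: 9.5
```

The force rose steeply after about 5 N, so the button is at its stop. Release and retreat.

```bash
python3 -m handwheel '[[0,0,-0.005,0,0,0,0],[0,0,-0.01,0,0,0,0],[0,0,-0.03,0,0,0,0],[0,0,-0.03,0,0,0,0],[0,0,-0.03,0,0,0,0],[0,0,-0.03,0,0,0,0],[0.026,0.0212,0,0,0,0,0],[0.026,0.0212,0,0,0,0,0]]'
python3 -m handwheel '[[0.026,0.0212,0,0,0,0,0],[0.026,0.0212,0,0,0,0,0],[0,0,0,0,0,0,0],[0,0,0,0,0,0,0],[0,0,0,0,0,0,0],[0,0,0,0,0,0,0]]'
python3 -c "
from h import *
armangle('a4')
p,d=r.snapshot('top');print(d[318:325,328:335].mean(),np.load('pics/top0.npy')[318:325,328:335].mean())
p=cv2.imread('pics/a4_top.png');cv2.imwrite('pics/a4c.png',cv2.resize(p[190:350,245:415],None,fx=3.5,fy=3.5,interpolation=cv2.INTER_CUBIC))"
```

```text
time: 12.55
tool_pos: [435.7, 113.0, 231.0]
tcp_rot: [179.9, 0.2, 150.9]
ft_force: [0.1, 1.8, -0.2]
finger_gap: 0.2
grip_force: 0.0
time: 13.05
tool_pos: [409.7, 174.6, 228.1]
tcp_rot: [-180.0, -0.0, 151.1]
ft_force: [-0.8, -0.1, -0.4]
finger_gap: 0.2
grip_force: 0.0
top 179 mean ang -28.9 rad 28.0 82.0 line ang -28.5
scene 135 mean ang -27.2 rad 28.0 88.0 line ang -28.6
1138.2316 1137.3114
```

View pics/a4c.png

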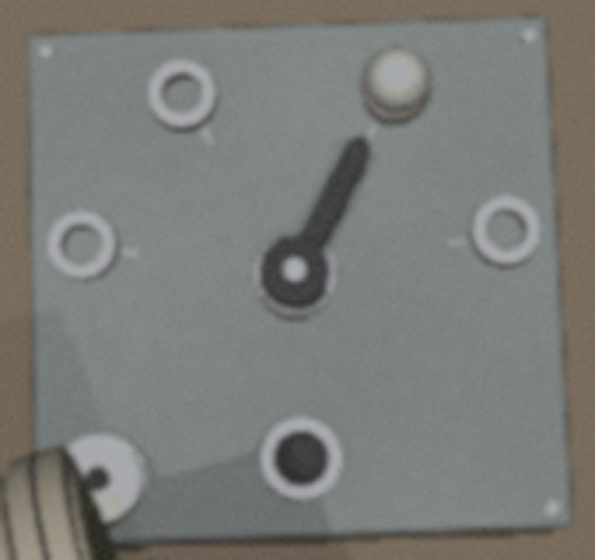

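The arm (295,270)→(358,145) still points at the lamp (397,80). The button (302,458) is back up, and nothing has been disturbed.

```bash
python3 -c "
from bench import r;print(r.hand_in())"
```

```text
the job is handed in; nothing more can be done
None
```

The selector arm points at the lamp to within about 1° (5.5° allowed), the button was pressed to its stop and came back up, the lamp is still seated, and the job was handed in at about 13 s; no verdict was returned.

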